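# Grade a tray of ice balls by size

## Robot

A 6-joint arm with a two-finger parallel gripper is mounted at the origin on the work surface. World frame = base frame: x ahead of the robot, y to its left, z up, the work surface at z = 0. Lengths are in m, angles in rad, forces in N, time in s.
With the tool pointing down it reaches from about 0.35 to 0.775 m from the base axis. Payload 5.5 kg.
Tool frame: the origin (TCP) lies at the very end of the fingers, on their centre line; the grasp point (between the pads) lies 19 mm behind it; z points along the fingers, y is the direction in which the jaws open and shut (so a half turn about z gives the same grasp; the last joint's range is limited). The gripper opens to 85 mm and grips with 20 to 120 N. Pads are 22 mm wide; open, the fingers measure 114 mm over their backs; the gripper's body (76 mm by 85 mm) begins 54 mm behind the grasp point. The pads swing forward as they close: fully open they stand 13 mm farther back than shut.
Start: joints at [-1.282, 0.313, 0.046, 1.304, 0, 1.431], TCP at [0.239, -0.523, 0.231] pointing down, gripper open.
Joint ranges: [-2.76, 2.76], [-0.86, 1.69], [-1.03, 1.26], [-2.2, 2.34], [-1.47, 1.5], [-3.14, 3.14]. Speed limits (rad/s): [2.57, 2.57, 3.14, 3.14, 3.14, 3.14].

## Interface

Orientations are given as a unit quaternion [w, x, y, z].
In Python, from workcell import get_state, vision, workorder, silhouettes, tip_of gives the robot as it stands.
- The arm moves only by the shell command python3 -m inch 'ROWS' [FORCE]. ROWS is JSON, a list of rows, each a list of 7 numbers: the shift along the tool's x, y, z in cm, then the turn, a rotation vector about the tool's x, y, z in degrees, then the finger opening in cm, from 0 to 8.54. In form: [[dx, dy, dz, rx, ry, rz, hand], ...]. A call has 1 to 5 rows; each row shifts and turns the commanded pose from where the row before left it, along the tool's axes as they then stand; what a row does not reach is not made up. A row lasts 1/10 s, in which the tool goes at most 50 mm and 8.59 degrees, less where a joint would pass 70% of its speed; a pose out of reach is approached as far as the arm can. A call with a gripper value outside its range is refused whole. The fingers move at their own pace and stop on an object; FORCE is the grip in N (left out, the last holds). Time passes only in rows, so rows that do not move let the fingers close. It gives the time, the measured TCP pose, the force and the opening at its end, in the units of the state.
- get_state(): the state, without advancing time (a new reading comes with each control period).
- vision.read_camera(name): name is "scene" or "top" or "wrist"; returns a dict with "pixels" (420x560x3 uint8, red, green, blue), "depth" (420x560 float32, m along the optical axis (not along the pixel's ray), 0 where there is no reading), "mtx" (3x3 intrinsics, pixels), "k1" (the pictures are not rectified: a ray, as slopes to the right and down, at radius r is drawn at 1 + k1 r^2 times it, then the intrinsics apply), "T" (4x4, takes a point from camera to world coordinates); the wrist camera has in their place "tool_from_camera" (4x4, takes a point from camera to tool coordinates, whose origin is the TCP and whose axes are the flange's). Camera axes: x right, y up, looking along -z (the intrinsics and any distortion apply to the point x, -y, -z); pixel columns grow to the right and rows downward; lengths in m; the calibration is good to about 2 mm. A picture is of the moment at which its call begins: read the wrist's pose just before it.
- workorder.hand_in(): hands the job in, once; it reports no verdict.
Trained networks look in a picture, given as the dict that the camera call returned (one of the last four; its "shot" number tells which), for a name from the list of things; names that differ only in an ending like _2 or _b are one class to them, and where a whole thing is asked for, a point or a joint stands for the part that bears it (a point fixed in the world has none). Each returns a list of dicts, best first, with "confidence" (0 to 1); they miss things now and then, are a little off and sometimes report something else, mostly with a low value. They report only what shows in the picture. A call takes as long as a camera call.
- silhouettes(picture, label): "mask" (420x560 bool, what is visible of it) and "location" ([column, row] in pixels, amid what is visible of it).
- tip_of(picture, label): "location" ([column, row] in pixels: a listed point, or the origin of a listed thing).
The state is a dict: "clock": time; "joint_pos": joint angles; "qvel": joint speeds; "tau": joint torques, N m; "tcp_pos": TCP position; "orientation": TCP orientation; "wrist_force": force on the tool from outside, world axes, zero at the start; "ft_torque": the same for the moment, N m; "finger_gap": finger opening in m.
Only numpy, scipy, OpenCV 4.12 (cv2) and the standard library are available. Lean on these libraries where they do the work, as an engineer would, in place of code of your own. Each camera call takes 0.05 s, during which the arm holds its last target.

## Task

Lift the blue tray by its yellow handle and, with its open lip held low over the top end of the sorting board, tip it gently so that the four ice balls roll out onto the board and sort themselves: the two small ones into the lane under the rods, the two large ones into the lane at the foot. The ice chips easily, so do not drop or fling it. Then set the empty tray back upright in the middle of the black rubber mat, and leave the chisel lying where it is.

Things in the scene. Friction and masses are not known exactly. Their poses are not given: they have to be found in the camera images.
- tray: Loose blue scoop tray, 0.35 kg (0.96 loaded), 200 (x) by 207 mm (y), origin at the centre of its underside. Walls at back (-x) and sides, 85 mm high, beside the front 70 mm only 38 mm above the floor; the +x edge is an open lip. The floor climbs 8 degrees, from 8 mm at the back to 36 at the lip, so that the balls stay in while it is level; it empties when tipped 20 to 30 degrees lip-down.
- tray_handle (a point): Middle of the yellow handle bar, 145 mm above the tray's underside, at x = -20 mm of the tray, where the loaded tray balances. The bar runs along the tray's y, 195 mm free between uprights; flat sides, 18 mm thick (tray's x), 26 mm high. Balls below it come no nearer than 30 mm to its underside. Axes as the tray's.
- tray_lip (a point): Middle of the tray's open pouring edge, on the floor's upper face: 120 mm ahead (+x of the tray) of the handle point and 109 mm lower. The floor is 5 mm thick; the tray's feet end 70 mm behind the lip, so near the lip nothing hangs more than 10 mm below it. Tipped at 10 degrees a second the balls roll out softly. Axes as the tray's.
- mat: Fixed black rubber mat on the bench, 280 mm (its x) by 300 mm (its y), 8 mm thick, origin at the centre of its underside. The tray starts on it and goes back onto its middle.
- sorter: Fixed sorting board, 620 (x) by 304 mm (y), origin at the centre of its footprint; +x is DOWNHILL (8 degrees). From the top: aluminium apron, x -305 to -205 mm, with white guides narrowing from 290 to 184 mm and a 16 mm ridge in the middle; three 16 mm steel rods, 68 mm apart, x -205 to +133 mm, 145 to 98 mm high. Small balls fall between them to the grey deck; large ones ride to the foot.
- sorter_head (a point): Middle of the top edge of the low upstand (6 mm thick) at the upper end of the apron: x = -307 mm of the sorter, 175 mm above the bench, 8 mm above the apron. Pour from just above and downhill of it, centred. The guides' inner faces are 290 mm apart here (248 mm apart 40 mm further down), their tops 203 mm above the bench. Axes as the sorter's.
- small_lane (a point): Lane of the small balls: a point on the lower deck under the rods, just uphill of the deck's stop, at x = +90 mm of the sorter, 14 mm above the bench. Beyond that stop lies the large balls' lane, x = +129 to +300 mm of the sorter, 184 mm wide, its floor about 12 mm above the bench, its walls 70 mm high.
- large_a: Clear ice ball, 75 mm across, 0.20 kg, slippery; origin at its centre; starts in the tray.
- large_b: Clear ice ball, 75 mm across, 0.20 kg, as large_a.
- small_a: Clear ice ball, 60 mm across, 0.10 kg, slippery; origin at its centre; starts in the tray.
- small_b: Clear ice ball, 60 mm across, 0.10 kg, as small_a.
- chisel: Bystander: ice chisel with a wooden handle, 190 mm long, lying on the bench; origin under its middle.

How it is judged:
On the way:
1. the tray is tipped (more than 11 degrees) with its lip over the top end of the board (within 120 mm of its upper edge in plan) and low (less than 80 mm above that edge) (horizontal distance between tray_lip and sorter_head below 0.12 m and height (world z) of tray_lip below 0.255 m and angle between tray's own z axis and vertical above 0.19 rad), for 0.1 s.
At the end, for the whole second after the job is handed in: All balls at rest: both large in the foot lane (x +130 to +300 mm of the sorter, centre under 75 mm high), both small on the deck under the rods (x -70 to +120 mm, under 85 mm); the tray upright (4.5 degrees), still, its centre within 45 mm of the mat's centre (x of large_a in the frame of sorter between 0.13 and 0.3 m and y of large_a in the frame of sorter between -0.09 and 0.09 m and z of each of large_a, large_b in the frame of sorter below 0.075 m and linear speed of each of large_a, large_b, small_a, small_b, tray below 0.05 m/s and x of large_b in the frame of sorter between 0.13 and 0.3 m and y of large_b in the frame of sorter between -0.09 and 0.09 m and x of small_a in the frame of sorter between -0.07 and 0.12 m and y of small_a in the frame of sorter between -0.09 and 0.09 m and z of each of small_a, small_b in the frame of sorter below 0.085 m and x of small_b in the frame of sorter between -0.07 and 0.12 m and y of small_b in the frame of sorter between -0.09 and 0.09 m and horizontal distance between tray and mat below 0.045 m and angle between tray's own z axis and vertical below 0.08 rad and height (world z) of tray below 0.02 m); the robot touches nothing.
It fails at once if an ice ball moves faster than 2.0 m/s (dropped from too high, or flung) (linear speed of any of large_a, large_b, small_a, small_b above 2 m/s).
It fails at once if the chisel is moved more than 30 mm (distance of chisel from where it was at the start of the episode above 0.03 m).
It also fails if it takes over 54 s, if anything falls off the work surface, if the arm or the gripper's body presses on something with over 40 N, if the wrist force passes 120 N, or if a joint passes its speed limit or range.

## Working session

There is one attempt and no reset: what is moved stays moved. The work goes in short steps, Python scripts to look and compute and a shell command to move; the robot and the scene stay as the last step left them, time stands still between calls to the robot, and variables do not carry over. Pictures are saved under pics/ and viewed, and the job is handed in when it is done.

```bash
ls; mkdir -p pics; python3 - <<'E'
from workcell import get_state, vision
import cv2
s=get_state(); print(s)
for n in ("scene","top","wrist"):
    p=vision.read_camera(n); cv2.imwrite(f"pics/{n}0.png",p["pixels"][:,:,::-1]); print(n,p["mtx"].tolist(),p["k1"],p.get("T",p.get("tool_from_camera")).tolist() if hasattr(p.get("T",p.get("tool_from_camera")),'tolist') else p.get("T"))
E
```

```text
pics
{'clock': 0.0, 'joint_pos': array([-1.28156484e+00,  3.13959163e-01,  4.49799309e-02,  1.30362030e+00,
        3.02598983e-05,  1.43118089e+00]), 'qvel': array([ 0.00139917,  0.00205896, -0.00054921,  0.00185672, -0.00122479,
       -0.00033205]), 'tau': array([ 1.05165032e-03, -4.80632937e+01,  2.98528719e+01,  1.96679123e-02,
        3.06158222e-05, -5.47690746e-06]), 'tcp_pos': array([ 0.2389402 , -0.52243383,  0.23043274]), 'orientation': array([-9.00212356e-04,  9.77098840e-01,  2.12784030e-01, -5.22966322e-05]), 'wrist_force': array([ 0.08271158, -0.7421767 , -0.08985245]), 'ft_torque': array([ 0.00263492, -0.05660227,  0.04270934]), 'finger_gap': 0.08545526888879246}
scene [[511.20900714339706, 0.0, 283.20376043896584], [0.0, 511.20900714339706, 207.6665415744142], [0.0, 0.0, 1.0]] -0.07126537386517177 [[-0.8974464465936629, -0.32173245956259794, 0.30179148424070723, 0.9641325326339968], [0.440854624209847, -0.6780316439246676, 0.5881498874858407, 0.7068655764379469], [0.015397266289907374, 0.6608791979632994, 0.7503343320748316, 1.0274716371660555], [0.0, 0.0, 0.0, 1.0]]
top [[432.6258725284038, 0.0, 281.94203906590946], [0.0, 432.6258725284038, 212.79132408646095], [0.0, 0.0, 1.0]] -0.05110029607874871 [[-0.015971079037806514, 0.9974000403677374, -0.07027150282158372, 0.5233248401767715], [-0.9998049547884833, -0.01674713124427624, -0.010468332029773687, -0.02382827281922974], [-0.011617960869564728, 0.07009060614321076, 0.9974729720226561, 1.350062679682247], [0.0, 0.0, 0.0, 1.0]]
wrist [[330.1114319801058, 0.0, 278.7820875756901], [0.0, 330.1114319801058, 211.62983619374913], [0.0, 0.0, 1.0]] -0.06531762157272691 [[-0.0004265316163268125, 0.9617450077771935, 0.2739459035766476, 0.0700204786813076], [0.9999998273658224, 0.00029949876140112985, 0.0005055381455670986, 0.0013180529498497684], [0.000404152328927979, 0.27394607191222425, -0.961744969492826, -0.14408903106583404], [0.0, 0.0, 0.0, 1.0]]
```

View pics/scene0.png

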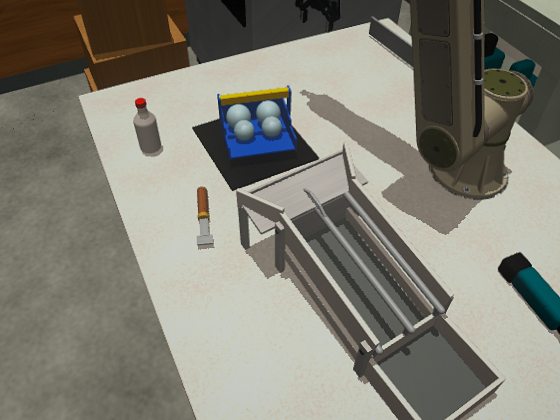

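View pics/top0.png

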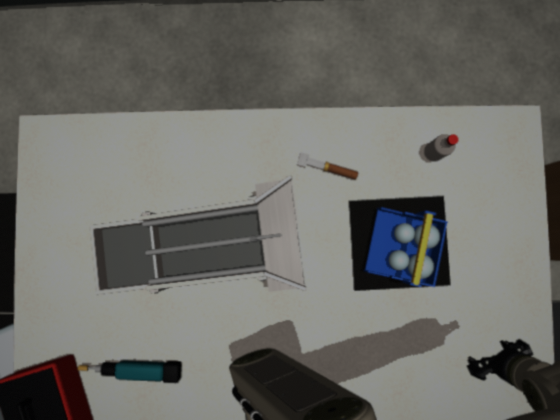

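The top view shows the tray on its mat (~(408,245)), lip toward the board on its left. The board's head is at ~(300,235), it runs downhill to the left (+y), and the chisel is at ~(328,167). Next I'll measure these.

```bash
cat > h.py <<'E'
import numpy as np, cv2
from workcell import get_state, vision, silhouettes, tip_of
from scipy.spatial.transform import Rotation as R
def rays(p,uv):
    uv=np.asarray(uv,float).reshape(-1,1,2)
    k=np.array([p["k1"],0,0,0,0.])
    u=cv2.undistortPoints(uv,p["mtx"],k)[:,0]
    # cv2 distortion: x_d = x(1+k1 r^2) same model
    return np.c_[u[:,0],-u[:,1],-np.ones(len(u))]
def world(p,uv,T,d=None,z=None):
    r=rays(p,uv)
    if d is not None: c=r*np.asarray(d).reshape(-1,1); return c@T[:3,:3].T+T[:3,3]
    w=r@T[:3,:3].T; t=(z-T[2,3])/w[:,2]
    return T[:3,3]+w*t[:,None]
def proj(p,X,T):
    c=(np.atleast_2d(X)-T[:3,3])@T[:3,:3]; x=c[:,0]/-c[:,2]; y=-c[:,1]/-c[:,2]; s=1+p["k1"]*(x*x+y*y)
    return np.c_[p["mtx"][0,0]*x*s+p["mtx"][0,2],p["mtx"][1,1]*y*s+p["mtx"][1,2]]
def cloud(p,mask,T):
    m=mask&(p["depth"]>0); v,u=np.nonzero(m)
    return world(p,np.c_[u,v],T,d=p["depth"][m]),np.c_[u,v]
E
python3 - <<'E'
from h import *
np.set_printoptions(precision=4,suppress=True)
for n in("top","scene"):
    p=vision.read_camera(n);T=p["T"]
    for l,z in(("tray_handle",.153),("tray_lip",.044),("tray",.008),("mat",0),("sorter_head",.175),("small_lane",.014),("sorter",0),("chisel",0)):
        for r in tip_of(p,l)[:1]: print(n,l,r["confidence"],r["location"],world(p,r["location"],T,z=z)[0])
    hsv=cv2.cvtColor(p["pixels"],cv2.COLOR_RGB2HSV)
    m=(hsv[...,0]>20)&(hsv[...,0]<32)&(hsv[...,1]>170)&(hsv[...,2]>110)
    C,uv=cloud(p,m,T); k=(C[:,2]>.12)&(C[:,2]<.2); C=C[k]
    top=C[C[:,2]>np.percentile(C[:,2],50)-.005] 
    rc=cv2.minAreaRect(top[:,:2].astype(np.float32)*1000); print("yellow",len(C),rc,np.percentile(C[:,2],[5,50,95]))
    for r in silhouettes(p,"mat")[:1]:
        C,uv=cloud(p,r["mask"],T);print("mat z",np.median(C[:,2]),cv2.minAreaRect(C[abs(C[:,2]-.008)<.01][:,:2].astype(np.float32)*1000))
    for r in silhouettes(p,"sorter")[:1]:
        C,uv=cloud(p,r["mask"],T);C=C[(C[:,2]>.0)];print("sorter",C.min(0),C.max(0),cv2.minAreaRect(C[:,:2].astype(np.float32)*1000))
E
```

```text
top tray_handle 0.85 [421.0, 246.7] [ 0.5073 -0.3941  0.153 ]
top tray_lip 0.62 [371.2, 242.7] [ 0.5205 -0.2775  0.044 ]
top tray 0.92 [399.2, 245.5] [ 0.5103 -0.3712  0.008 ]
top sorter_head 0.67 [296.9, 232.8] [ 0.551  -0.0512  0.175 ]
top small_lane 0.62 [171.2, 250.8] [0.5052 0.3351 0.014 ]
top sorter 0.74 [198.6, 248.0] [0.5125 0.2525 0.    ]
top chisel 0.56 [324.2, 167.1] [ 0.7605 -0.1451  0.    ]
yellow 37 ((505.7764587402344, -388.4829406738281), (3.0223073959350586, 176.26644897460938), 76.39952850341797) [0.162  0.1645 0.1684]
mat z 0.0077898252403819646 ((521.4324951171875, -372.530517578125), (285.1588134765625, 307.5367126464844), 2.0195395946502686)
sorter [ 0.3745 -0.0752  0.    ] [0.7276 0.6019 0.2109] ((523.7923583984375, 263.3544616699219), (325.4085998535156, 661.7960815429688), 7.390876770019531)
scene tray_lip 0.75 [390.2, 331.4] [0.5174 0.3497 0.044 ]
scene tray 0.84 [259.1, 137.3] [ 0.4949 -0.3782  0.008 ]
scene mat 0.62 [252.9, 144.0] [ 0.5207 -0.3668  0.    ]
scene sorter_head 0.77 [292.2, 169.8] [ 0.549  -0.0599  0.175 ]
scene small_lane 0.59 [384.9, 333.0] [0.5165 0.3369 0.014 ]
scene sorter 0.65 [361.0, 306.5] [0.5227 0.2506 0.    ]
scene chisel 0.95 [201.3, 221.2] [ 0.7651 -0.148   0.    ]
yellow 267 ((502.3648681640625, -390.77960205078125), (24.46771240234375, 194.01548767089844), 77.74182891845703) [0.1608 0.1638 0.1672]
mat z 0.007157791487679255 ((515.2969360351562, -369.5416564941406), (286.3869323730469, 306.17901611328125), 2.5171213150024414)
sorter [ 0.3058 -0.2186  0.    ] [0.7037 0.565  0.2075] ((494.5799560546875, 174.64358520507812), (391.3644714355469, 775.6151123046875), 3.64555025100708)
```

```bash
python3 - <<'E'
from h import *
np.set_printoptions(precision=4,suppress=True)
def place(o,yaw,X): 
    X=np.array(X,float);c,s=np.cos(yaw),np.sin(yaw);return np.c_[o[0]+c*X[:,0]-s*X[:,1],o[1]+s*X[:,0]+c*X[:,1],X[:,2]]
yaw=np.radians(96);o=(.518,.2505)
out=[]
for n in("top","scene"):
    p=vision.read_camera(n);T=p["T"];im=cv2.resize(p["pixels"][:,:,::-1],None,fx=3,fy=3,interpolation=cv2.INTER_CUBIC).copy()
    def seg(o,yaw,a,b,c):
        q=(proj(p,place(o,yaw,[a,b]),T)+.5)*3;q=q.astype(int);cv2.line(im,tuple(map(int,q[0])),tuple(map(int,q[1])),c,1)
    R_=(0,0,255)
    seg(o,yaw,(-.307,-.145,.175),(-.307,.145,.175),R_)
    for y in(-.068,0,.068): seg(o,yaw,(-.205,y,.145),(.133,y,.098),R_)
    for y in(-.092,.092): seg(o,yaw,(.129,y,.082),(.3,y,.082),R_)
    seg(o,yaw,(.3,-.092,.082),(.3,.092,.082),R_)
    for y in(-1,1): seg(o,yaw,(-.305,y*.145,.203),(-.205,y*.092,.19),R_)
    # mat
    mo,my=(.518,-.371),np.radians(2.2)
    for k in range(4):
        Q=[(-.14,-.15,.008),(.14,-.15,.008),(.14,.15,.008),(-.14,.15,.008)]
        seg(mo,my,Q[k],Q[(k+1)%4],(0,255,0))
    # tray
    hsv=cv2.cvtColor(p["pixels"],cv2.COLOR_RGB2HSV)
    m=(hsv[...,0]>20)&(hsv[...,0]<32)&(hsv[...,1]>150)&(hsv[...,2]>80)
    v,u=np.nonzero(m);k=(u>200)&(v<300);u,v=u[k],v[k]
    W=world(p,np.c_[u,v],T,z=.160); print(n,len(W),cv2.minAreaRect((W[:,:2]*1000).astype(np.float32)))
    ty=np.radians(80);to=np.array([.504,-.391])+.02*np.array([np.cos(ty),np.sin(ty)])
    B=(0,255,255)
    z0=.008
    for k in((.100,-.1035,.044),(.1,.1035,.044)),((-.1,-.1035,.093),(-.1,.1035,.093)),((-.02,-.0975,.166),(-.02,.0975,.166)),((-.1,-.1035,.093),(.03,-.1035,.093)),((-.1,.1035,.093),(.03,.1035,.093)): seg(to,ty,*k,B)
    cv2.imwrite(f"pics/o_{n}.png",im[500:1000,200:1000] if n=="top" else im[200:800,500:1300])
    cv2.imwrite(f"pics/o2_{n}.png",im[500:900,700:1400])
E
```

```text
top 397 ((616.3143920898438, -314.5792236328125), (406.5662841796875, 151.27096557617188), 35.70232391357422)
scene 655 ((646.91943359375, -262.54351806640625), (517.8939819335938, 174.95040893554688), 41.231956481933594)
```

View pics/o_top.png

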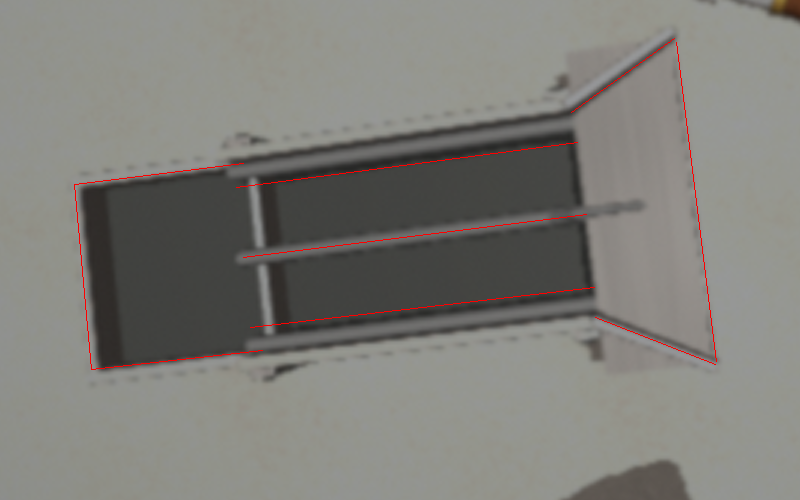

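View pics/o2_top.png

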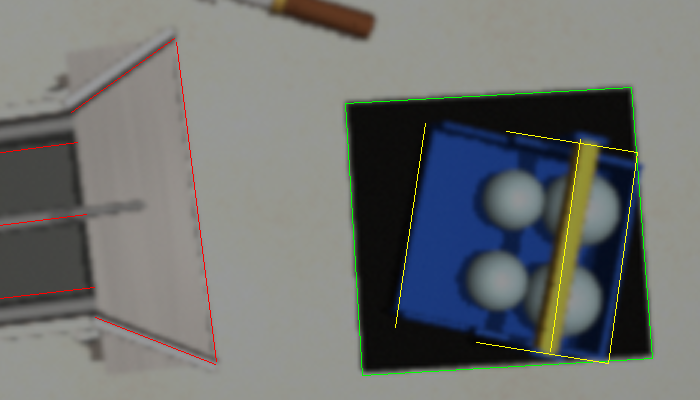

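View pics/o_scene.png

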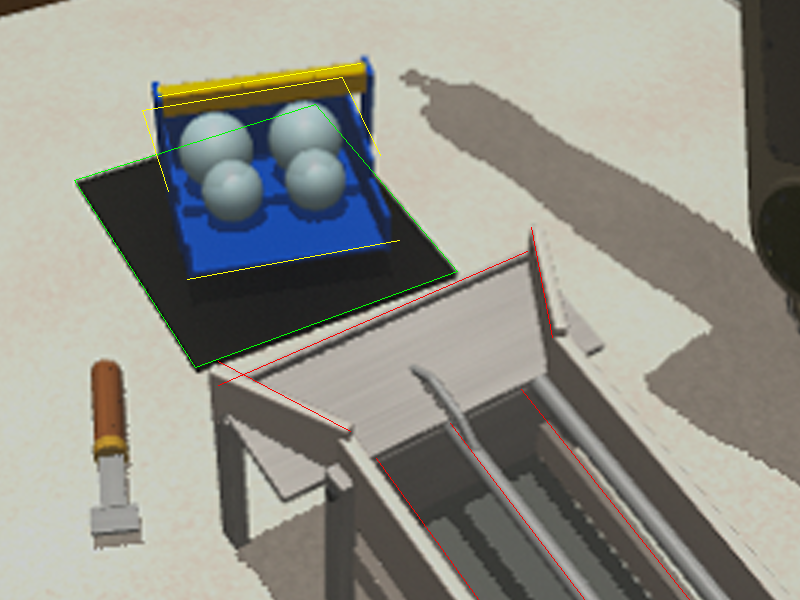

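Board overlay matches well (yaw ≈96°, head ≈(0.550,-0.055)); the mat outline fits too. The tray's bar and lip lines show a yaw nearer 77°, with the handle at ≈(0.506,-0.393). I'll move above it.

```bash
python3 -m inch '[[4.9,-0.1,0,0,0,0,8.5],[4.9,-0.1,0,0,0,0,8.5],[4.9,-0.1,0,0,0,0,8.5],[4.9,-0.1,0,0,0,0,8.5],[4.9,-0.1,0,0,0,0,8.5]]'; python3 -m inch '[[5,-0.2,0,0,0,0,8.5],[0,0,0,0,0,8.3,8.5],[0,0,0,0,0,8.3,8.5],[0,0,0,0,0,8.3,8.5],[0,0,0,0,0,8.3,8.5]]'; python3 -m inch '[[0,0,0,0,0,4.1,8.5],[0,0,0,0,0,0,8.5],[0,0,0,0,0,0,8.5]]'
cat > st.py <<'E'
from h import *
np.set_printoptions(precision=4,suppress=True)
def TW(s=None):
    s=s or get_state();q=s["orientation"];T=np.eye(4);T[:3,:3]=R.from_quat([q[1],q[2],q[3],q[0]]).as_matrix();T[:3,3]=s["tcp_pos"];return T
if __name__=="__main__":
    s=get_state();T=TW(s);print(s["clock"],s["tcp_pos"],"\n",T[:3,:3],"yawx",np.degrees(np.arctan2(T[1,0],T[0,0])));print(s["joint_pos"],s["wrist_force"],s["finger_gap"])
    print(np.degrees(np.arctan2(T[1,0],T[0,0])))
E
python3 st.py; python3 - <<'E'
from st import *
T=TW();p=vision.read_camera("wrist");Tc=T@p["tool_from_camera"]
cv2.imwrite("pics/w1.png",p["pixels"][:,:,::-1])
hsv=cv2.cvtColor(p["pixels"],cv2.COLOR_RGB2HSV)
m=(hsv[...,0]>20)&(hsv[...,0]<32)&(hsv[...,1]>150)&(hsv[...,2]>80)
C,uv=cloud(p,m,Tc);C=C[(C[:,2]>.155)&(C[:,2]<.175)]
print(len(C),np.median(C[:,2]),cv2.minAreaRect((C[:,:2]*1000).astype(np.float32)))
E
```

```text
clock: 1.85
tcp_pos: [0.4614, -0.4156, 0.2315]
orientation: [0.0, 0.977, 0.213, 0.0]
wrist_force: [0.6, -0.7, -0.6]
finger_gap: 0.085
clock: 2.35
tcp_pos: [0.5047, -0.3937, 0.2312]
orientation: [-0.0, 0.997, -0.078, -0.0]
wrist_force: [-0.3, -0.5, -0.0]
finger_gap: 0.0853
clock: 2.65
tcp_pos: [0.5044, -0.394, 0.2313]
orientation: [0.0, 0.994, -0.11, -0.0]
wrist_force: [0.5, -0.5, -0.4]
finger_gap: 0.085
2.65 [ 0.5044 -0.394   0.2313] 
 [[ 0.9758 -0.2186 -0.    ]
 [-0.2186 -0.9758 -0.    ]
 [-0.      0.     -1.    ]] yawx -12.626198891173674
[-0.7884  0.4442  0.238   1.3646 -0.      2.5736] [ 0.5013 -0.5287 -0.4173] 0.08498236736596192
-12.626198891173674
7077 0.16735068425593777 ((502.16851806640625, -394.90252685546875), (17.836576461791992, 195.6217803955078), 76.36920166015625)
```

View pics/w1.png

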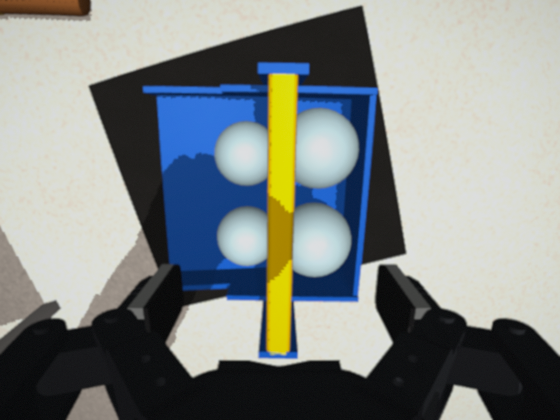

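The wrist view shows the bar at columns ~268–298 running straight along the tool's x. Its measured size, 17.8×195.6 mm at z 0.167, matches the spec, so I'll descend and grip.

```bash
python3 -m inch '[[-0.2,0.1,2,0,0,1,8.5],[0,0,2.5,0,0,0,8.5],[0,0,2.5,0,0,0,8.5],[0,0,1.7,0,0,0,8.5],[0,0,1,0,0,0,8.5]]' 70; python3 -m inch '[[0,0,0,0,0,0,8.5],[0,0,0,0,0,0,1],[0,0,0,0,0,0,1],[0,0,0,0,0,0,1],[0,0,0,0,0,0,1]]' 70; python3 -m inch '[[0,0,0,0,0,0,1],[0,0,0,0,0,0,1],[0,0,0,0,0,0,1],[0,0,0,0,0,0,1],[0,0,0,0,0,0,1]]' 70;python3 st.py
```

```text
clock: 3.2
tcp_pos: [0.5015, -0.3939, 0.1325]
orientation: [-0.001, 0.993, -0.119, -0.001]
wrist_force: [-1.0, 0.3, -0.8]
finger_gap: 0.0852
clock: 3.7
tcp_pos: [0.5026, -0.3949, 0.1352]
orientation: [0.0, 0.993, -0.12, 0.001]
wrist_force: [0.0, -0.3, 0.5]
finger_gap: 0.0276
clock: 4.2
tcp_pos: [0.5026, -0.3944, 0.135]
orientation: [0.0, 0.993, -0.119, 0.001]
wrist_force: [0.2, 2.1, 6.3]
finger_gap: 0.0168
4.2 [ 0.5026 -0.3944  0.135 ] 
 [[ 0.9715 -0.237   0.001 ]
 [-0.237  -0.9715 -0.0004]
 [ 0.001   0.0002 -1.    ]] yawx -13.708140237838778
[-0.7911  0.4758  0.0503  1.1444  0.0004  2.5897] [0.2487 2.0507 6.2525] 0.0167827614068503
-13.708140237838778
```

```bash
python3 -m inch '[[0,0,-0.3,0,0,0,1],[0,0,-0.7,0,0,0,1],[0,0,-1.0,0,0,0,1],[0,0,-1.2,0,0,0,1],[0,0,-1.2,0,0,0,1]]' 80; python3 -m inch '[[0,0,-0.8,0,0,0,1],[0,0,-0.3,0,0,0,1],[0,0,0,0,0,0,1],[0,0,0,0,0,0,1]]' 80;python3 st.py; python3 - <<'E'
from st import *
for n in("scene","wrist"):
    p=vision.read_camera(n);im=p["pixels"][:,:,::-1]
    cv2.imwrite(f"pics/{n}2.png",cv2.resize(im[50:250,150:400],None,fx=3,fy=3) if n=="scene" else im)
E
```

```text
clock: 4.7
tcp_pos: [0.5021, -0.3946, 0.1791]
orientation: [-0.0, 0.993, -0.12, -0.0]
wrist_force: [0.3, -1.4, -10.1]
finger_gap: 0.0168
clock: 5.1
tcp_pos: [0.5021, -0.3943, 0.1889]
orientation: [-0.0, 0.993, -0.12, -0.0]
wrist_force: [-0.7, 0.1, -10.2]
finger_gap: 0.0169
5.1 [ 0.5021 -0.3943  0.1889] 
 [[ 0.9714 -0.2374 -0.0005]
 [-0.2374 -0.9714  0.0004]
 [-0.0006 -0.0003 -1.    ]] yawx -13.73295177589768
[-0.7914  0.4518  0.1465  1.2662 -0.0001  2.5899] [ -0.7327   0.1469 -10.2475] 0.016853280096335167
-13.73295177589768
```

View pics/scene2.png

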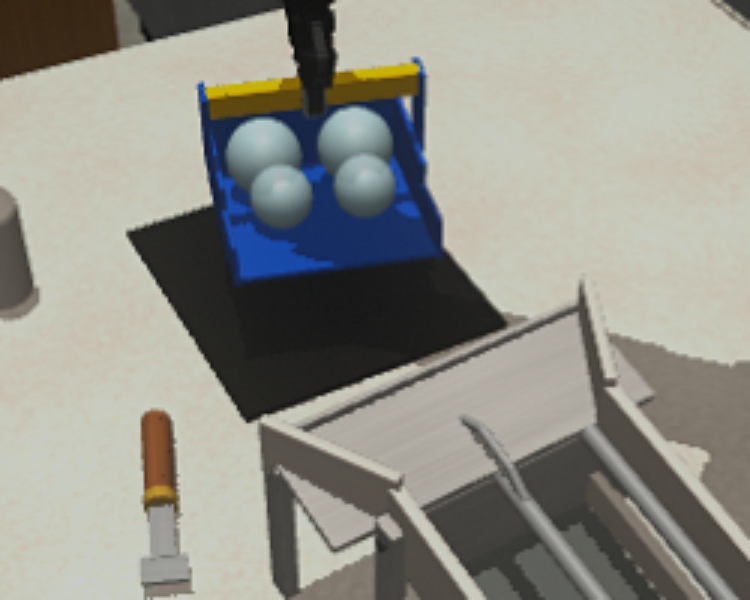

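View pics/wrist2.png

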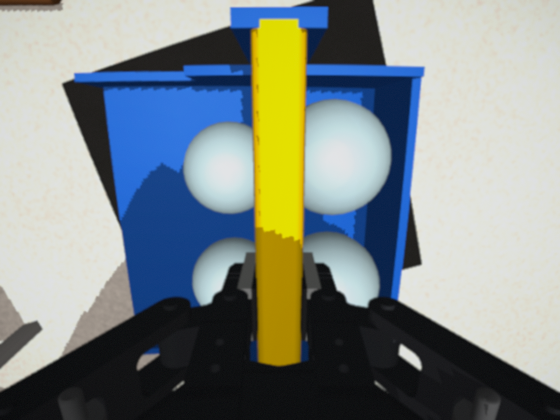

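Tray is held level: 10.2 N, so fully loaded, with all four balls in it. Next I'll lift and yaw to line up with the board.

```bash
python3 -m inch '[[0,0,-1,0,0,-1.5,1],[0,0,-2,0,0,-2.5,1],[0,0,-3,0,0,-3.2,1],[0,0,-3,0,0,-3.5,1],[0,0,-2.7,0,0,-3.5,1]]' 110; python3 -m inch '[[0,0,-2,0,0,-3,1],[0,0,-1,0,0,-2,1],[0,0,-0.5,0,0,-0.5,1],[0,0,0,0,0,0,1]]' 110;python3 st.py
```

```text
clock: 5.7
tcp_pos: [0.5022, -0.3945, 0.3084]
orientation: [0.0, 1.0, 0.006, 0.0]
wrist_force: [1.2, -0.5, -10.2]
finger_gap: 0.0161
clock: 6.1
tcp_pos: [0.5024, -0.3947, 0.3422]
orientation: [0.001, 0.999, 0.052, 0.0]
wrist_force: [0.3, 0.2, -9.4]
finger_gap: 0.0164
6.1 [ 0.5024 -0.3947  0.3422] 
 [[ 0.9946  0.104   0.001 ]
 [ 0.104  -0.9946 -0.0011]
 [ 0.0009  0.0012 -1.    ]] yawx 5.971859425102927
[-0.7914  0.4567  0.5273  1.6399 -0.0001  2.246 ] [ 0.3456  0.2038 -9.4133] 0.016420155184735028
5.971859425102927
```

```bash
python3 -m inch '[[0.2,-0.5,0,0,0,0,1],[0.4,-1,0,0,0,0,1],[0.6,-1.5,0,0,0,0,1],[0.8,-2,0,0,0,0,1],[1,-2.5,0,0,0,0,1]]' 110; python3 -m inch '[[1.1,-2.8,0,0,0,0,1],[1.1,-2.8,0,0,0,0,1],[1,-2.5,0,0,0,0,1],[0.8,-2,0,0,0,0,1],[0.6,-1.5,0,0,0,0,1]]' 110;  python3 -m inch '[[0.4,-1.2,0,0,0,0,1],[0.3,-0.7,0,0,0,0,1],[0,-0.3,0,0,0,0,1],[0,0,0,0,0,0,1]]' 110; python3 st.py;  python3 - <<'E'
from st import *
for n in("scene","top"):
    p=vision.read_camera(n);im=p["pixels"][:,:,::-1]
    cv2.imwrite(f"pics/{n}3.png",cv2.resize(im[50:250,150:400],None,fx=3,fy=3) if n=="scene" else cv2.resize(im[130:320,230:480],None,fx=3,fy=3))
E
```

```text
clock: 6.6
tcp_pos: [0.5244, -0.3151, 0.3408]
orientation: [-0.0, 0.999, 0.052, -0.0]
wrist_force: [1.1, -0.1, -9.4]
finger_gap: 0.0166
clock: 7.1
tcp_pos: [0.5581, -0.1934, 0.3413]
orientation: [-0.0, 0.999, 0.053, -0.0]
wrist_force: [0.5, 0.0, -10.2]
finger_gap: 0.0163
clock: 7.5
tcp_pos: [0.5625, -0.1741, 0.3413]
orientation: [0.0, 0.999, 0.052, -0.0]
wrist_force: [0.1, -0.5, -10.0]
finger_gap: 0.0164
7.5 [ 0.5625 -0.1741  0.3413] 
 [[ 0.9946  0.1039 -0.0003]
 [ 0.1039 -0.9946 -0.0004]
 [-0.0003  0.0003 -1.    ]] yawx 5.961486119581453
[-0.4363  0.3436  0.3557  1.583  -0.0004  2.6013] [ 0.1474 -0.4992 -9.9774] 0.016370260051845772
5.961486119581453
```

View pics/scene3.png

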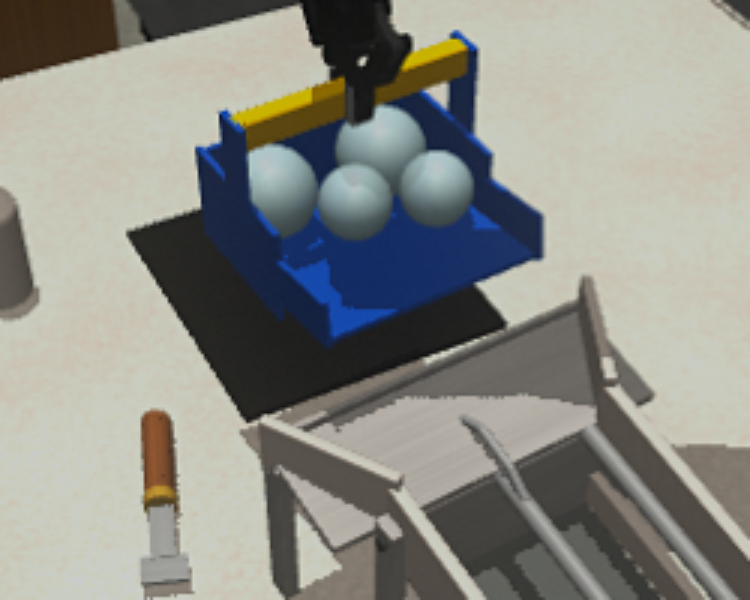

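View pics/top3.png

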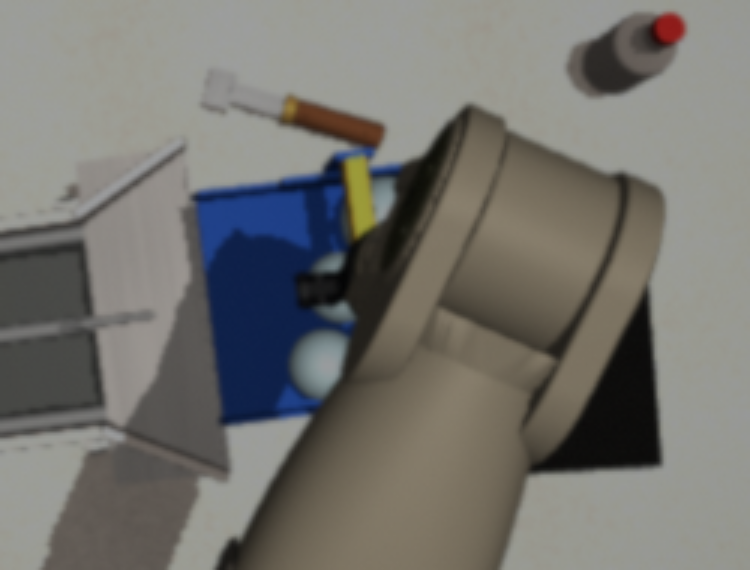

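```bash
cat > plan.py <<'E'
from st import *
import sys
head=np.array([.5501,-.0548,.175]);a=np.radians(96);d=np.array([np.cos(a),np.sin(a),0])
lipT=np.array([0,-.12,.091])
R0=np.array([[d[1],-d[0],0],[-d[0],-d[1],0],[0,0,-1.]]) # x=(.9945,.1045), y=(.1045,-.9945)
def pose(th,s,z):
    Rm=R0@R.from_euler('x',-th,degrees=True).as_matrix()
    lip=head+s*d;lip[2]=z
    return Rm,lip-Rm@lipT
def rows(seq,start=None):
    T=TW();Rc,pc=(T[:3,:3],T[:3,3]) if start is None else start
    for th,s,z in seq:
        Rm,pm=pose(th,s,z);dl=Rc.T@(pm-pc)*100;rv=(R.from_matrix(Rc.T@Rm)).as_rotvec(degrees=True)
        print(th,s,z,np.round(dl,2),np.round(rv,1));Rc,pc=Rm,pm
E
python3 - <<'E'
from plan import *
n=9;f=[(1-np.cos(np.pi*i/n))/2 for i in range(1,n+1)]
rows([(8*x,.025*x,.25-.052*x) for x in f])
print()
rows([(t,.025,.197) for t in range(9,29)],pose(8,.025,.198))
print(pose(28,.025,.197))
E
```

```text
0.2412295168563663 0.0007538422401761447 0.24843200814043362 [ 0.02 -0.18  0.13] [-0.2  0.  -0.1]
0.935822227524088 0.002924444461012775 0.24391715552109344 [ 0.   -0.33  0.31] [-0.7 -0.  -0. ]
1.9999999999999996 0.006249999999999999 0.23700000000000002 [-0.   -0.51  0.46] [-1.1  0.   0. ]
3.3054072893322783 0.01032939777916337 0.22851485261934018 [-0.   -0.65  0.56] [-1.3  0.   0. ]
4.694592710667721 0.01467060222083663 0.21948514738065983 [ 0.   -0.71  0.59] [-1.4 -0.  -0. ]
5.999999999999999 0.01875 0.21100000000000002 [ 0.   -0.69  0.54] [-1.3  0.  -0. ]
7.064177772475912 0.022075555538987227 0.20408284447890657 [ 0.   -0.57  0.43] [-1.1  0.  -0. ]
7.758770483143634 0.024246157759823857 0.1995679918595664 [ 0.   -0.38  0.28] [-0.7 -0.   0. ]
8.0 0.025 0.198 [-0.   -0.13  0.09] [-0.2 -0.   0. ]

9 0.025 0.197 [ 0.   -0.17 -0.11] [-1. -0. -0.]
10 0.025 0.197 [-0.   -0.16 -0.21] [-1. -0.  0.]
11 0.025 0.197 [-0.   -0.16 -0.21] [-1.  0. -0.]
12 0.025 0.197 [ 0.   -0.16 -0.21] [-1. -0.  0.]
13 0.025 0.197 [-0.   -0.16 -0.21] [-1. -0. -0.]
14 0.025 0.197 [-0.   -0.16 -0.21] [-1.  0.  0.]
15 0.025 0.197 [-0.   -0.16 -0.21] [-1. -0. -0.]
16 0.025 0.197 [-0.   -0.16 -0.21] [-1.  0. -0.]
17 0.025 0.197 [ 0.   -0.16 -0.21] [-1. -0.  0.]
18 0.025 0.197 [ 0.   -0.16 -0.21] [-1. -0.  0.]
19 0.025 0.197 [-0.   -0.16 -0.21] [-1. -0. -0.]
20 0.025 0.197 [-0.   -0.16 -0.21] [-1. -0.  0.]
21 0.025 0.197 [ 0.   -0.16 -0.21] [-1.  0. -0.]
22 0.025 0.197 [ 0.   -0.16 -0.21] [-1.  0. -0.]
23 0.025 0.197 [-0.   -0.16 -0.21] [-1. -0.  0.]
24 0.025 0.197 [ 0.   -0.16 -0.21] [-1.  0. -0.]
25 0.025 0.197 [-0.   -0.16 -0.21] [-1. -0.  0.]
26 0.025 0.197 [ 0.   -0.16 -0.21] [-1. -0. -0.]
27 0.025 0.197 [-0.   -0.16 -0.21] [-1.  0.  0.]
28 0.025 0.197 [-0.   -0.16 -0.21] [-1. -0.  0.]
(array([[ 0.9945,  0.0923,  0.0491],
       [ 0.1045, -0.8781, -0.4669],
       [ 0.    ,  0.4695, -0.8829]]), array([ 0.5541, -0.0928,  0.3337]))
```

```bash
python3 -m inch '[[0,-0.2,0.15,-0.2,0,0,1],[0,-0.35,0.3,-0.7,0,0,1],[0,-0.5,0.45,-1.1,0,0,1],[0,-0.65,0.55,-1.3,0,0,1],[0,-0.7,0.6,-1.4,0,0,1]]' 110; python3 -m inch '[[0,-0.7,0.55,-1.3,0,0,1],[0,-0.55,0.45,-1.1,0,0,1],[0,-0.4,0.25,-0.7,0,0,1],[0,-0.1,0.1,-0.2,0,0,1],[0,0,0,0,0,0,1]]' 110; python3 - <<'E'
from plan import *
T=TW();print("lip",T[:3,:3]@lipT+T[:3,3],"tilt",np.degrees(np.arccos(-T[2,2])))
p=vision.read_camera("scene");im=p["pixels"][:,:,::-1]
cv2.imwrite("pics/scene4.png",cv2.resize(im[50:250,150:400],None,fx=3,fy=3))
E
```

```text
clock: 8.1
tcp_pos: [0.56, -0.1502, 0.3195]
orientation: [0.042, 0.998, 0.052, 0.002]
wrist_force: [0.2, -0.6, -9.7]
finger_gap: 0.0166
clock: 8.6
tcp_pos: [0.5585, -0.1345, 0.3048]
orientation: [0.07, 0.996, 0.052, 0.004]
wrist_force: [1.0, 0.3, -9.5]
finger_gap: 0.0169
lip [ 0.5474 -0.0289  0.198 ] tilt 8.002529705740852
```

View pics/scene4.png

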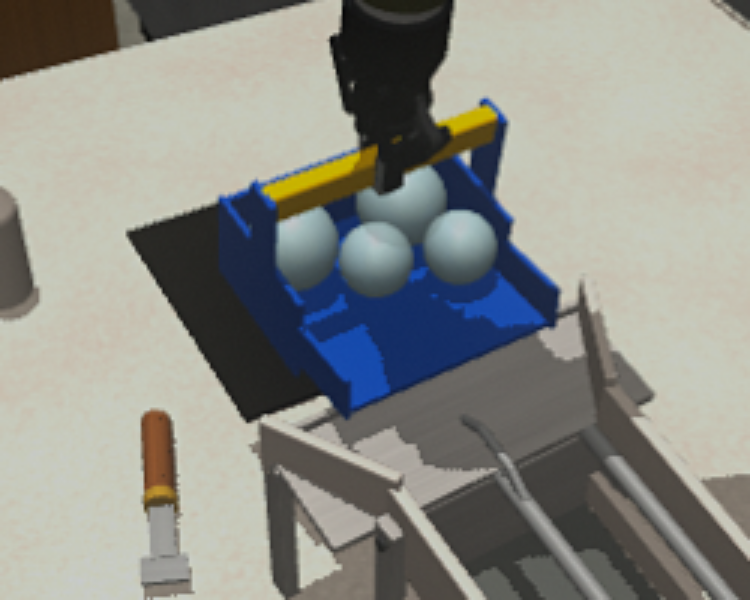

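The lip sits just over the apron, centred, with the balls still in. I'll tip at 10°/s.

```bash
python3 -m inch '[[0,-0.15,-0.15,-1,0,0,1],[0,-0.15,-0.2,-1,0,0,1],[0,-0.15,-0.2,-1,0,0,1],[0,-0.15,-0.2,-1,0,0,1],[0,-0.15,-0.2,-1,0,0,1]]' 110; python3 -m inch '[[0,-0.15,-0.2,-1,0,0,1],[0,-0.15,-0.2,-1,0,0,1],[0,-0.15,-0.2,-1,0,0,1]]' 110; python3 - <<'E'
from plan import *
T=TW();print("lip",T[:3,:3]@lipT+T[:3,3],"tilt",np.degrees(np.arccos(-T[2,2])))
p=vision.read_camera("scene");im=p["pixels"][:,:,::-1]
cv2.imwrite("pics/scene5.png",cv2.resize(im[50:250,150:400],None,fx=3,fy=3))
E
```

```text
clock: 9.15
tcp_pos: [0.5576, -0.1256, 0.3132]
orientation: [0.114, 0.992, 0.052, 0.006]
wrist_force: [0.2, -0.6, -9.7]
finger_gap: 0.0166
clock: 9.45
tcp_pos: [0.557, -0.1199, 0.3179]
orientation: [0.14, 0.989, 0.052, 0.007]
wrist_force: [-0.5, 1.1, -9.9]
finger_gap: 0.0164
lip [ 0.5477 -0.0303  0.1972] tilt 16.101588473655042
```

View pics/scene5.png

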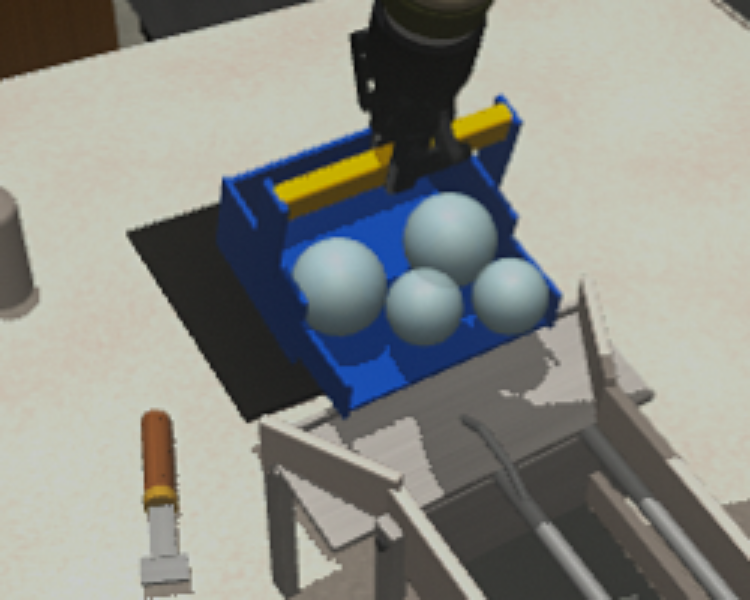

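```bash
python3 -m inch '[[0,-0.15,-0.2,-1,0,0,1],[0,-0.1,-0.1,-0.5,0,0,1],[0,-0.1,-0.1,-0.5,0,0,1],[0,-0.1,-0.1,-0.5,0,0,1],[0,-0.1,-0.1,-0.5,0,0,1]]' 110;  python3 - <<'E'
from plan import *
T=TW();print("lip",T[:3,:3]@lipT+T[:3,3],"tilt",np.degrees(np.arccos(-T[2,2])))
p=vision.read_camera("scene");im=p["pixels"][:,:,::-1]
cv2.imwrite("pics/scene6.png",cv2.resize(im[50:300,150:450],None,fx=2.5,fy=2.5))
E
```

```text
clock: 10.0
tcp_pos: [0.5566, -0.113, 0.3226]
orientation: [0.165, 0.985, 0.051, 0.009]
wrist_force: [-0.0, -0.6, -3.8]
finger_gap: 0.0167
lip [ 0.5481 -0.0298  0.1974] tilt 19.062660372575547
```

View pics/scene6.png

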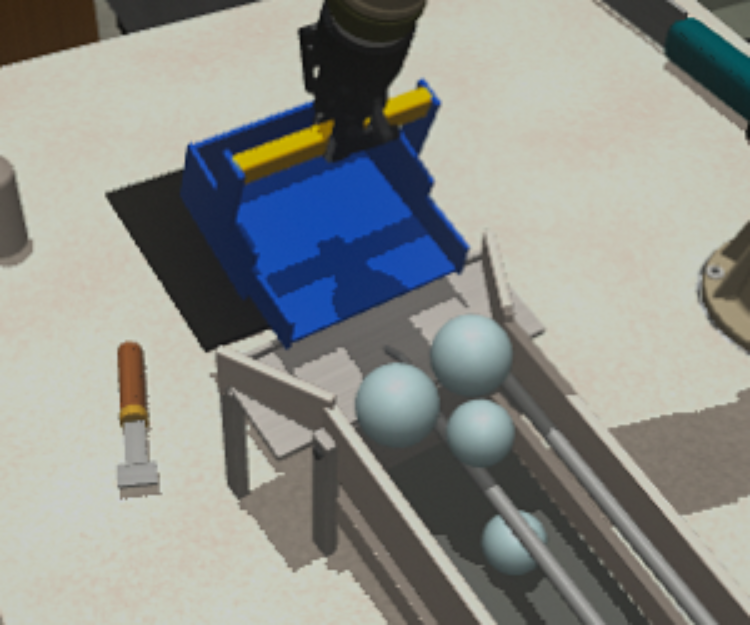

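All four balls are out: one small is on the deck and the rest are rolling. I'll let them run before moving off.

```bash
python3 -m inch '[[0,0,0,0,0,0,1],[0,0,0,0,0,0,1],[0,0,0,0,0,0,1],[0,0,0,0,0,0,1],[0,0,0,0,0,0,1]]' 110; python3 -m inch '[[0,0,0,0,0,0,1],[0,0,0,0,0,0,1],[0,0,0,0,0,0,1],[0,0,0,0,0,0,1],[0,0,0,0,0,0,1]]' 110;  python3 - <<'E'
from plan import *
p=vision.read_camera("scene");im=p["pixels"][:,:,::-1]
cv2.imwrite("pics/scene7.png",im)
print(pose(0,0,.25))
seq=[(19,0.0,.22),(10,-.03,.25),(0,-.05,.26)]
rows(seq)
E
```

```text
clock: 10.55
tcp_pos: [0.5563, -0.1132, 0.3217]
orientation: [0.165, 0.985, 0.051, 0.009]
wrist_force: [0.0, 0.2, -4.2]
finger_gap: 0.0161
clock: 11.05
tcp_pos: [0.5563, -0.1131, 0.3217]
orientation: [0.165, 0.985, 0.051, 0.009]
wrist_force: [-0.1, -0.0, -2.8]
finger_gap: 0.0164
(array([[ 0.9945,  0.1045,  0.    ],
       [ 0.1045, -0.9945,  0.    ],
       [ 0.    ,  0.    , -1.    ]]), array([ 0.5626, -0.1741,  0.341 ]))
19 0.0 0.22 [-0.    3.15 -1.39] [ 0.  0. -0.]
10 -0.03 0.25 [0.   5.09 0.13] [9. 0. 0.]
0 -0.05 0.26 [0.   3.54 1.58] [10.  0.  0.]
```

View pics/scene7.png

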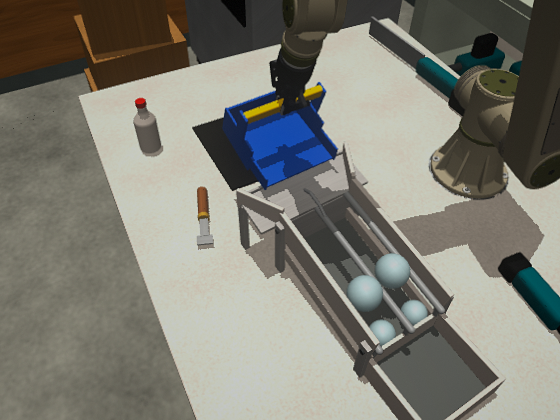

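Both small balls are at the deck stop, ~(383,331) and (413,313), with the two large ones on the rods at ~(365,293) and (393,268). I'll back off and level the tray.

```bash
python3 -m inch '[[0,0.6,-0.4,0,0,0,1],[0,1.2,-0.6,0,0,0,1],[0,1.4,-0.4,0,0,0,1],[0,2,0,3,0,0,1],[0,2,0,4,0,0,1]]' 110; python3 -m inch '[[0,1.5,0.3,3,0,0,1],[0,1.5,0.6,4,0,0,1],[0,1,0.5,3,0,0,1],[0,0.6,0.2,2,0,0,1],[0,0,0,0,0,0,1]]' 110;  python3 - <<'E'
from plan import *
T=TW();print("lip",T[:3,:3]@lipT+T[:3,3],"tilt",np.degrees(np.arccos(-T[2,2])),T[:3,3])
g=np.array([.518,-.371,0])-.02*d; g[2]=.136
print(g,T[:3,:3].T@(g-T[:3,3])*100)
p=vision.read_camera("scene");im=p["pixels"][:,:,::-1]
cv2.imwrite("pics/scene8.png",im)
E
```

```text
clock: 11.6
tcp_pos: [0.5633, -0.1772, 0.3593]
orientation: [0.104, 0.993, 0.052, 0.007]
wrist_force: [0.5, -0.0, -3.8]
finger_gap: 0.0166
clock: 12.1
tcp_pos: [0.5677, -0.2266, 0.3475]
orientation: [0.0, 0.999, 0.05, -0.001]
wrist_force: [0.4, -0.2, -3.5]
finger_gap: 0.0161
lip [ 0.5555 -0.1072  0.2565] tilt 0.0626020121717098 [ 0.5677 -0.2266  0.3475]
[ 0.5201 -0.3909  0.136 ] [-6.372  15.8642 21.158 ]
```

View pics/scene8.png

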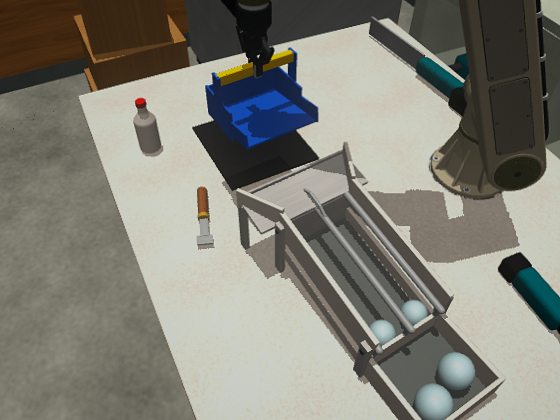

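All four are sorted: small ones on the deck, large ones in the foot lane at ~(455,372) and (433,402). Now I'll take the tray over the mat.

```bash
python3 -m inch '[[-0.6,1.5,0,0,0,0,1],[-1.2,3,0,0,0,0,1],[-1.4,3.6,0,0,0,0,1],[-1.4,3.6,0,0,0,0,1],[-1.2,2.8,0,0,0,0,1]]' 80; python3 -m inch '[[-0.6,1.4,1,0,0,0,1],[0,0,3,0,0,0,1],[0,0,4,0,0,0,1],[0,0,4,0,0,0,1],[0,0,3,0,0,0,1]]' 80; python3 -m inch '[[0,0,2,0,0,0,1],[0,0,1,0,0,0,1],[0,0,0,0,0,0,1]]' 80;  python3 - <<'E'
from plan import *
T=TW();print("tilt",np.degrees(np.arccos(-T[2,2])),T[:3,3])
g=np.array([.518,-.371,0])-.02*d; g[2]=.135
print(g,T[:3,:3].T@(g-T[:3,3])*100)
E
```

```text
clock: 12.65
tcp_pos: [0.5247, -0.3754, 0.349]
orientation: [0.001, 0.999, 0.053, 0.0]
wrist_force: [0.6, 0.3, -3.2]
finger_gap: 0.0165
clock: 13.15
tcp_pos: [0.52, -0.3868, 0.1956]
orientation: [-0.001, 0.999, 0.053, -0.001]
wrist_force: [-0.2, -0.0, -3.6]
finger_gap: 0.0165
clock: 13.45
tcp_pos: [0.5202, -0.3872, 0.1668]
orientation: [-0.001, 0.999, 0.053, -0.001]
wrist_force: [0.2, 0.1, -3.3]
finger_gap: 0.0165
tilt 0.1478555314786607 [ 0.5202 -0.3872  0.1668]
[ 0.5201 -0.3909  0.135 ] [-0.0477  0.3723  3.1826]
```

```bash
python3 -m inch '[[0,0.4,0.8,0,0,0,1],[0,0,0.8,0,0,0,1],[0,0,0.6,0,0,0,1],[0,0,0.4,0,0,0,1],[0,0,0.3,0,0,0,1]]' 60; python3 -m inch '[[0,0,0.2,0,0,0,1],[0,0,0.1,0,0,0,1],[0,0,0,0,0,0,1]]' 40; python3 st.py
```

```text
clock: 13.95
tcp_pos: [0.521, -0.3926, 0.1388]
orientation: [-0.0, 0.999, 0.052, -0.0]
wrist_force: [-0.3, 0.3, -4.1]
finger_gap: 0.0164
clock: 14.25
tcp_pos: [0.5212, -0.3926, 0.1362]
orientation: [0.0, 0.999, 0.052, 0.0]
wrist_force: [0.5, 0.6, -3.0]
finger_gap: 0.0166
14.25 [ 0.5212 -0.3926  0.1362] 
 [[ 0.9946  0.104   0.0001]
 [ 0.104  -0.9946 -0.0002]
 [ 0.0001  0.0002 -1.    ]] yawx 5.9677284368422825
[-0.7685  0.5018  0.0952  1.1641 -0.0001  2.2689] [ 0.5136  0.6148 -3.0244] 0.016577522602587724
5.9677284368422825
```

Still carrying about 3 N, so I'll inch down until it touches.

```bash
python3 -m inch '[[0,0,0.1,0,0,0,1],[0,0,0,0,0,0,1],[0,0,0,0,0,0,1]]' 40;  python3 -m inch '[[0,0,0.1,0,0,0,1],[0,0,0,0,0,0,1],[0,0,0,0,0,0,1]]' 40
```

```text
clock: 14.55
tcp_pos: [0.5212, -0.3926, 0.1353]
orientation: [0.0, 0.999, 0.052, 0.0]
wrist_force: [-0.1, -0.7, -4.0]
finger_gap: 0.0165
clock: 14.85
tcp_pos: [0.5212, -0.3926, 0.1352]
orientation: [0.0, 0.999, 0.052, 0.0]
wrist_force: [-2.1, 1.4, 5.3]
finger_gap: 0.0164
```

Touched down (+5 N). Releasing slowly.

```bash
python3 -m inch '[[0,0,0,0,0,0,2.2],[0,0,0,0,0,0,3],[0,0,0,0,0,0,4.5],[0,0,0,0,0,0,6.5],[0,0,0,0,0,0,8.5]]' 40;  python3 -m inch '[[0,0,0,0,0,0,8.5],[0,0,0,0,0,0,8.5],[0,0,0,0,0,0,8.5],[0,0,-0.5,0,0,0,8.5],[0,0,-1.5,0,0,0,8.5]]' 40; python3 st.py
```

```text
clock: 15.35
tcp_pos: [0.5212, -0.3926, 0.134]
orientation: [0.0, 0.999, 0.052, -0.0]
wrist_force: [0.2, -0.2, -0.7]
finger_gap: 0.072
clock: 15.85
tcp_pos: [0.5203, -0.3919, 0.153]
orientation: [-0.001, 0.999, 0.052, -0.001]
wrist_force: [-0.5, -0.8, 0.8]
finger_gap: 0.0851
15.85 [ 0.5203 -0.3919  0.153 ] 
 [[ 0.9946  0.1039 -0.0023]
 [ 0.1039 -0.9946  0.0022]
 [-0.002  -0.0024 -1.    ]] yawx 5.966150712404693
[-0.7686  0.4941  0.1247  1.2046 -0.      2.2689] [-0.5493 -0.8337  0.8163] 0.08505168258142662
5.966150712404693
```

```bash
python3 -m inch '[[0,0,-3,0,0,0,8.5],[0,0,-4,0,0,0,8.5],[0,0,-4,0,0,0,8.5],[0,0,-3,0,0,0,8.5],[0,0,-1,0,0,0,8.5]]'; python3 -m inch '[[-3,2,0,0,0,0,8.5],[-4,3,0,0,0,0,8.5],[-4,3,0,0,0,0,8.5],[-3,2,0,0,0,0,8.5],[0,0,0,0,0,0,8.5]]';python3 -m inch '[[-3,2,0,0,0,0,8.5],[-4,3,0,0,0,0,8.5],[-3,2,0,0,0,0,8.5],[-1,0,0,0,0,0,8.5],[0,0,0,0,0,0,8.5]]'; python3 - <<'E'
from st import *
for n in("scene","top"):
    p=vision.read_camera(n);im=p["pixels"][:,:,::-1];cv2.imwrite(f"pics/{n}9.png",im)
    for l,z in(("tray_handle",.153),("tray",.008),("mat",0),("chisel",0)):
        for r in tip_of(p,l)[:1]: print(n,l,r["confidence"],world(p,r["location"],p["T"],z=z)[0])
    hsv=cv2.cvtColor(p["pixels"],cv2.COLOR_RGB2HSV)
    m=(hsv[...,0]>20)&(hsv[...,0]<32)&(hsv[...,1]>150)&(hsv[...,2]>80)
    C,uv=cloud(p,m,p["T"]);C=C[(C[:,2]>.1)&(C[:,2]<.2)&(C[:,1]<-.2)];print(len(C),np.median(C[:,2]),cv2.minAreaRect((C[:,:2]*1000).astype(np.float32)))
    a=np.radians(96);o=np.array([.518,.2505])
    for l in("large_a","small_a"):
        for r in silhouettes(p,l)[:3]:
            C,uv=cloud(p,r["mask"],p["T"]);c=np.median(C,0)
            q=world(p,r["location"],p["T"],z=.05 if l[0]=="l" else .045)[0][:2]-o;print(n,l,round(r["confidence"],2),"sorter xy",[np.cos(a)*q[0]+np.sin(a)*q[1],-np.sin(a)*q[0]+np.cos(a)*q[1]],"z",c[2])
E
```

```text
clock: 16.35
tcp_pos: [0.522, -0.3934, 0.3089]
orientation: [0.003, 0.999, 0.052, 0.002]
wrist_force: [0.6, -1.0, 0.2]
finger_gap: 0.0851
clock: 16.85
tcp_pos: [0.3884, -0.5095, 0.3028]
orientation: [-0.0, 0.999, 0.049, -0.001]
wrist_force: [0.5, 0.8, 0.3]
finger_gap: 0.0851
clock: 17.35
tcp_pos: [0.2891, -0.5876, 0.3033]
orientation: [-0.001, 0.999, 0.051, -0.0]
wrist_force: [0.7, 0.1, -0.5]
finger_gap: 0.0848
scene tray_handle 0.83 [ 0.5102 -0.4152  0.153 ]
scene tray 0.73 [ 0.5139 -0.3735  0.008 ]
scene mat 0.44 [0.5123 0.3316 0.    ]
scene chisel 0.67 [ 0.7662 -0.1444  0.    ]
586 0.16046347354397245 ((517.7996826171875, -389.777099609375), (195.15553283691406, 25.560379028320312), 5.955859184265137)
scene large_a 0.74 sorter xy [np.float64(0.2652181975843354), np.float64(0.05064727202741906)] z 0.07052157024841677
scene large_a 0.65 sorter xy [np.float64(0.25764808076205664), np.float64(-0.046932703053136154)] z 0.0723097672886206
scene small_a 0.82 sorter xy [np.float64(0.0847225045299951), np.float64(0.07766386224373203)] z 0.06600401427626268
scene small_a 0.75 sorter xy [np.float64(0.08736728128153459), np.float64(-0.01945007200787577)] z 0.0668187116245279
top tray_handle 0.56 [ 0.5126 -0.3896  0.153 ]
top tray 0.96 [ 0.5189 -0.3721  0.008 ]
top chisel 0.64 [ 0.7612 -0.142   0.    ]
391 0.1649719859205232 ((521.2559204101562, -391.83148193359375), (187.18203735351562, 16.678024291992188), 7.061260223388672)
top large_a 0.63 sorter xy [np.float64(0.2559545778461368), np.float64(-0.039409093534922356)] z 0.07218517695197724
top large_a 0.63 sorter xy [np.float64(0.25250588698290527), np.float64(0.04308026613722972)] z 0.0713439127343608
top small_a 0.83 sorter xy [np.float64(0.09404296194460086), np.float64(-0.0314514787073155)] z 0.06495795889089895
top small_a 0.63 sorter xy [np.float64(0.10121460899056449), np.float64(0.05760699174678079)] z 0.06567415840936874
```

View pics/scene9.png

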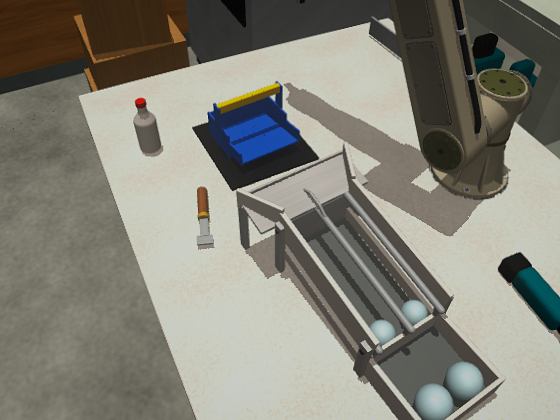

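View pics/top9.png

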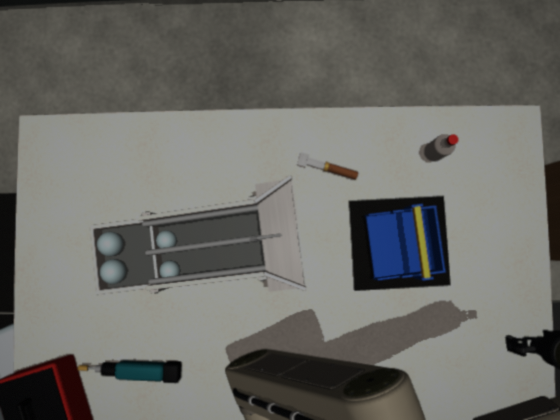

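Large balls are at (110,243) and (112,271) in the foot lane, small ones at (166,240) and (169,270) on the deck, and the tray is centred on the mat. One more check that the balls have stopped.

```bash
python3 -m inch '[[0,0,0,0,0,0,8.5],[0,0,0,0,0,0,8.5],[0,0,0,0,0,0,8.5],[0,0,0,0,0,0,8.5],[0,0,0,0,0,0,8.5]]'; python3 - <<'E'
from h import *
a=vision.read_camera("top")["pixels"].astype(int)
s=vision.read_camera("scene")["pixels"].astype(int)
for _ in range(12): vision.read_camera("wrist")
b=vision.read_camera("top")["pixels"].astype(int)
t=vision.read_camera("scene")["pixels"].astype(int)
o=cv2.imread("pics/scene9.png")[:,:,::-1].astype(int)
print(abs(a-b).max(),abs(s-t).max(),(abs(o-t).max(2)>25).sum())
from workcell import workorder
if max(abs(a-b)[180:300,80:300].max(),abs(s-t)[250:,300:].max())<30: print("in",workorder.hand_in())
E
```

```text
clock: 18.55
tcp_pos: [0.2901, -0.5877, 0.3042]
orientation: [0.0, 0.999, 0.052, 0.0]
wrist_force: [-0.5, -0.6, 0.6]
finger_gap: 0.0851
17 151 179
the job is handed in; nothing more can be done
in None
```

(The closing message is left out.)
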